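Square a tile into the decorating jig

TASK

Load the long tile into the wooden decorating jig for painting: take it from the drying board, lay it flat on the jig's open end and slide it under the hand-rest bridge into the corner where the two fences meet, square, with its long edge flush against the back fence and its end flush against the end fence. Leave the short tile, the brush and the glaze jar where they are.

Things in the scene. Friction and masses are not known exactly. Their poses are not given: they have to be found in the camera images.
- long_tile: The longer of two grey-brown unglazed tiles: plain slab 60 (its x) x 150 (its y) x 12 mm thick (z), about 200 g, both ends alike. Origin: centre of its underside. It starts flat on the drying board, a fixed 8 mm thick wooden board to the robot's right. The two tiles may have swapped places.
- jig: Wooden decorating jig fixed to the bench: plywood board 12 mm thick, spanning x -102 to +78, y -170 to +160 mm about the origin (on its underside). x points away from the robot, y to the left, turned by up to 0.25 rad. Open at the front (-x) and right end (-y). Two fences 14 mm tall above the board: back fence, face at x = +50, y -30 to +160; end fence, face at y = +140, x -60 to +50.
- jig_corner (a point): Inner corner where the faces of the back fence and the end fence meet, on the board's top; axes parallel to the jig's. A tile seated flush, its length along y, has its origin 30 mm towards -x and 75 mm towards -y from this point.
- short_tile: The other tile, same clay, 60 (x) x 95 (y) x 12 mm, on the same drying board. Not wanted: leave it. Origin: centre of its underside.
- brush: Wooden brush 190 mm long lying on the bench between the drying board and the jig, a bystander. Origin: centre of its underside.
- glaze_jar: White glaze jar with a wooden lid, 72 mm across, 85 mm high, standing to the left of the jig, a bystander. Origin: centre of its underside.
- jig_bridge (a point): Centre of the underside of the fixed wooden hand-rest bridge, 24 mm above the board. The bridge is a bar 32 mm wide (along jig y) and 12 mm thick that crosses the board along jig x, from a post at the front (83 to 101 mm towards -x from here) to the back fence (50 mm towards +x). It lies over the middle of the seated tile, 59 mm clear of the end fence.
- jig_entry (a point): Middle of the jig's open right end, on the board's top: a tile laid here with its length along jig y lies wholly on the board, its leading end 34 mm short of the bridge.
Things that resemble listed ones, but are neither listed nor needed, are in the scene too. Leave any pink, purple or red look-alike of the long_tile alone.

How it is judged:
At the end, for the whole second after the job is handed in: The long tile lies flat and at rest on the jig's board in the fence corner, under the bridge: its centre within 2.5 mm of the fully flush position along each fence, its length parallel to the back fence within 0.02 rad. Either end may lead (x of long_tile in the frame of jig_corner between -0.0325 and -0.0275 m and y of long_tile in the frame of jig_corner between -0.0775 and -0.0725 m and z of long_tile in the frame of jig_corner between -0.003 and 0.003 m and angle between the y axis of long_tile and the y axis of jig, either way round below 0.02 rad and angle between long_tile's own z axis and vertical below 0.03 rad and linear speed of long_tile below 0.01 m/s); the robot touches nothing.
It fails at once if the short tile, the brush or the glaze jar is moved by more than 25 mm (distance of any of short_tile, brush, glaze_jar from where it was at the start of the episode above 0.025 m).
It also fails if it takes over 69 s, if anything falls off the work surface, if the arm or the gripper's body presses on something with over 40 N, if the wrist force passes 120 N, or if a joint passes its speed limit or range.

ROBOT

A 6-joint arm with a two-finger parallel gripper is mounted at the origin on the work surface. World frame = base frame: x ahead of the robot, y to its left, z up, the work surface at z = 0. Lengths are in m, angles in rad, forces in N, time in s.
With the tool pointing down it reaches from about 0.3 to 0.85 m from the base axis. Payload 4.2 kg.
Tool frame: the origin (TCP) lies at the very end of the fingers, on their centre line; the grasp point (between the pads) lies 19 mm behind it (manip.grip_depth is the distance from the TCP to the grasp point, in m); y points along the fingers, z is the direction in which the jaws open and shut, and the axes are right-handed (so a half turn about y gives the same grasp; the last joint's range is limited). The gripper opens to 91 mm and grips with 3 to 60 N. Pads are 32 mm wide; open, the fingers measure 118 mm over their backs; the gripper's body (76 mm by 178 mm) begins 60 mm behind the grasp point.
Start: joints at [-1.165, 0.32, 1.565, -0, 1.257, -0.02], TCP at [0.238, -0.524, 0.214] pointing down, gripper open.
Joint ranges: [-3.11, 3.11], [-0.84, 2.01], [0.21, 2.61], [-1.34, 4.49], [0.05, 2.63], [-2.56, 2.56]. Speed limits (rad/s): [2.57, 2.57, 3.14, 3.14, 3.14, 3.14].

INTERFACE

Orientations are given as a 3x3 rotation matrix whose columns are the frame's x, y, z axes.
In Python, from bench import manip gives the robot as it stands. The module is installed in compiled form; this text tells all that it offers.
- The arm moves only by the tool apply_moves, never from a script. Its argument "deltas" is a list of rows, each an object of numbers: "x", "y", "z": the shift along the tool's x, y, z in mm; "ax", "ay", "az": the turn, a rotation vector about the tool's x, y, z in degrees. In form: [{"x": .., "y": .., "z": .., "ax": .., "ay": .., "az": ..}, ...]. A call has 1 to 20 rows; each row shifts and turns the commanded pose from where the row before left it, along the tool's axes as they then stand; what a row does not reach is not made up. A row lasts 1/10 s, in which the tool goes at most 50 mm and 8.59 degrees, less where a joint would pass 70% of its speed; a pose out of reach is approached as far as the arm can. A call with a gripper value outside its range is refused whole. "grip" is the finger opening in mm, from 0 to 91.2, set as the call begins (left out, the last holds). The fingers move at their own pace and stop on an object; "squeeze" is the grip in N (left out, the last holds). Time passes only in rows, so rows that do not move let the fingers close. It gives the time, the measured TCP pose, the force and the opening at its end, in the units of the state.
- manip.state(): the state, without advancing time (a new reading comes with each control period).
- manip.grab_frame(name): name is "side" or "top" or "wrist"; returns (picture, depth): 420x560x3 uint8, blue, green, red; 420x560 float32, m along the optical axis (not along the pixel's ray), 0 where there is no reading.
- manip.camera_params(name): a dict with "fx", "fy", "cx", "cy" (pixels), "camera_from_world" (4x4, takes a point from world to camera coordinates). Camera axes: x right, y up, looking along -z (the intrinsics and any distortion apply to the point x, -y, -z); pixel columns grow to the right and rows downward; lengths in m; the calibration is good to about 2 mm. A picture is of the moment at which its call begins: read the wrist's pose just before it. camera_params takes no time and is no camera call; for the wrist camera it gives the pose at the moment of the call.
- manip.sign_off(): hands the job in, once; it reports no verdict.
The state is a dict: "time_s": time; "qpos": joint angles; "qvel": joint speeds; "joint_torque": joint torques, N m; "tool_pos": TCP position; "orientation": TCP orientation; "ft_force": force on the tool from outside, world axes, zero at the start; "wrist_torque": the same for the moment, N m; "finger_gap": opening from 0.0 (shut) to 1.0 (fully open).
Only numpy, scipy, OpenCV 4.12 (cv2) and the standard library are available. Lean on these libraries where they do the work, as an engineer would, in place of code of your own. Each camera call takes 0.05 s, during which the arm holds its last target. There are 200 camera calls.

## Working session

There is one attempt and no reset: what is moved stays moved. The work goes in short steps, Python scripts to look and compute and a tool call to move; the robot and the scene stay as the last step left them, time stands still between calls to the robot, and variables do not carry over. Pictures are saved under pics/ and viewed, about 8 in all and at most 12, crops included, and the job is handed in when it is done.

Besides the shell and the picture viewer there is one more tool, called after "Emit:" as name(argument=value, ...) on one line, values as JSON. apply_moves: Moves the arm, as the interface text tells. Its arguments: {"type":"object","properties":{"deltas":{"type":"array","items":{"type":"object","properties":{"x":{"type":"number"},"y":{"type":"number"},"z":{"type":"number"},"ax":{"type":"number"},"ay":{"type":"number"},"az":{"type":"number"}}}},"grip":{"type":"number"},"squeeze":{"type":"number"}},"required":["deltas"]}

```bash
mkdir -p pics && cat > h.py <<'E'
import numpy as np, cv2
from bench import manip
def grab(n):
    P=manip.camera_params(n); im,d=manip.grab_frame(n); return im,d,P
def pts(d,P):
    v,u=np.indices(d.shape); T=np.linalg.inv(P['camera_from_world'])
    c=np.stack([(u-P['cx'])/P['fx']*d,-(v-P['cy'])/P['fy']*d,-d],-1)
    return c@T[:3,:3].T+T[:3,3]
def ray(uv,P,z):
    uv=np.atleast_2d(np.float64(uv)); T=np.linalg.inv(P['camera_from_world'])
    r=np.stack([(uv[:,0]-P['cx'])/P['fx'],-(uv[:,1]-P['cy'])/P['fy'],-np.ones(len(uv))],-1)@T[:3,:3].T
    return T[:3,3]+r*((z-T[2,3])/r[:,2])[:,None]
E
python3 - <<'E'
from h import *
for n in ('top','side'):
    im,d,P=grab(n); cv2.imwrite(f'pics/{n}0.png',im); np.savez(f'{n}0.npz',im=im,d=d,**P)
    print(n,{k:np.round(v,3).tolist() for k,v in P.items()})
s=manip.state();print(s)
E
```

```text
top {'fx': 430.41, 'fy': 430.41, 'cx': 285.255, 'cy': 214.771, 'camera_from_world': [[0.012, -1.0, 0.011, -0.09], [0.996, 0.013, 0.087, -0.529], [-0.087, 0.01, 0.996, -1.31], [0.0, 0.0, 0.0, 1.0]]}
side {'fx': 433.822, 'fy': 433.822, 'cx': 277.86, 'cy': 208.462, 'camera_from_world': [[0.99, -0.138, 0.023, -0.562], [0.072, 0.643, 0.762, -0.025], [-0.12, -0.753, 0.647, -1.556], [0.0, 0.0, 0.0, 1.0]]}
{'time_s': 0.1, 'qpos': array([-1.16499196e+00,  3.20188456e-01,  1.56556590e+00,  7.65975109e-06,
        1.25740898e+00, -1.99849407e-02]), 'qvel': array([-5.70602221e-04, -1.11579952e-03, -4.25145015e-03,  1.93470863e-06,
        4.43438824e-04, -6.79889027e-04]), 'joint_torque': array([ 8.42586560e-04, -4.13331985e+01, -2.32510310e+01,  7.29210279e-02,
        4.21994249e-02, -5.44593661e-05]), 'tool_pos': array([ 0.23732524, -0.52322815,  0.21322362]), 'orientation': array([[-9.10713990e-01, -6.13346039e-04,  4.13037109e-01],
       [-4.13037562e-01,  1.44599988e-03, -9.10712842e-01],
       [-3.86694952e-05, -9.99998766e-01, -1.57022727e-03]]), 'ft_force': array([-0.6755924 , -1.09336519,  0.5095587 ]), 'wrist_torque': array([-0.04808909,  0.03036664,  0.06824431]), 'finger_gap': 1.0018411669750618}
```

View pics/top0.png

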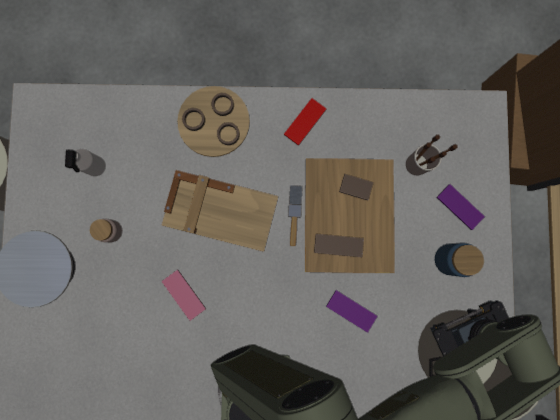

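View pics/side0.png

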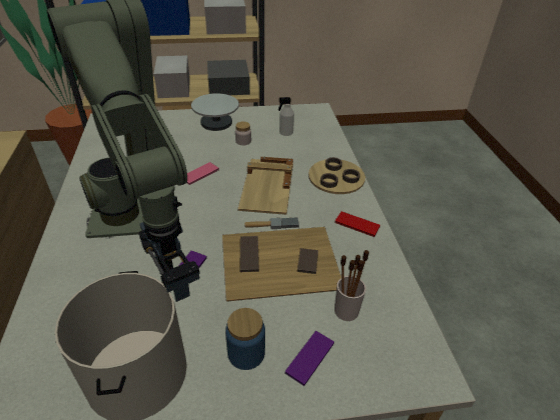

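The top view shows these candidates for the long tile:
- long grey-brown slab at (339,245)
- short grey-brown slab at (356,187)
- red look-alike at (305,121)
- purple look-alikes at (352,311) and (461,207)
- pink look-alike at (184,295)

I choose (339,245). The jig is at (220,212), its fence corner is at about (176,174), and the bridge is at (198,204). The jar is at (103,230) and the brush at (295,215).

```bash
python3 - <<'E'
from h import *
z=np.load('top0.npz'); im=z['im'];d=z['d'];P={k:z[k] for k in('fx','fy','cx','cy','camera_from_world')}
X=pts(d,P); hsv=cv2.cvtColor(im,cv2.COLOR_BGR2HSV)
for n,(u,v) in dict(tile=(339,245),short=(356,187),board=(380,240),ply=(245,215),bridge=(198,204),endf=(173,195),backf=(205,183),jar=(100,229),table=(260,300),brush=(294,235)).items():
    print(n,np.round(X[v-1:v+2,u-1:u+2].mean((0,1)),4),hsv[v,u],im[v,u])
# tiles: dark on drying board
roi=np.zeros(d.shape,np.uint8); roi[162:270,308:392]=1
m=((hsv[...,2]<110)&(roi>0)).astype(np.uint8)
cs,_=cv2.findContours(m,cv2.RETR_EXTERNAL,cv2.CHAIN_APPROX_NONE)
for c in cs:
    if cv2.contourArea(c)<150: continue
    w=ray(c[:,0]+0.0,P,0.020)[:,:2].astype(np.float32)*1000
    print('rect',cv2.minAreaRect(w),cv2.contourArea(c))
# height map of the jig
j=X[165:255,155:285]; h=j[...,2]
for lo,hi in((.008,.018),(.021,.031),(.040,.055)):
    mm=(h>lo)&(h<hi); p=j[mm][:,:2].astype(np.float32)*1000; print(lo,mm.sum(),cv2.minAreaRect(p), np.median(h[mm]))
big=cv2.resize(np.hstack([im[160:280,150:410]]),None,fx=3,fy=3,interpolation=cv2.INTER_CUBIC); cv2.imwrite('pics/c1.png',cv2.convertScaleAbs(big,alpha=1.4))
E
```

```text
tile [ 0.4388 -0.2507  0.0199] [12 57 81] [63 70 81]
short [ 0.6205 -0.3037  0.0206] [13 59 78] [60 68 78]
board [ 0.4562 -0.3805  0.0085] [ 18 105 114] [ 67  95 114]
ply [0.5288 0.0421 0.0128] [ 18  86 116] [ 77 101 116]
bridge [0.5575 0.1827 0.048 ] [ 17 104 110] [ 65  90 110]
endf [0.5868 0.2648 0.0269] [ 13 137  84] [39 58 84]
backf [0.6223 0.1632 0.0483] [ 17 100 110] [ 67  91 110]
jar [0.4759 0.4601 0.0852] [ 17 104 113] [ 67  93 113]
table [ 0.2827 -0.0151  0.1512] [ 30   2 124] [123 124 124]
brush [ 0.468  -0.1112  0.0197] [ 18 116 114] [ 62  93 114]
rect ((530.5657958984375, -265.5433349609375), (165.0801544189453, 352.96807861328125), 82.0713882446289) 1967.0
rect ((551.0614013671875, -171.1702117919922), (294.2602233886719, 34.4288330078125), 0.4195702075958252) 407.5
0.008 4337 ((545.7513427734375, 134.8986358642578), (383.5721435546875, 266.5159912109375), 89.8685302734375) 0.012077632716523734
0.021 625 ((546.62060546875, 132.57455444335938), (308.5470275878906, 176.87095642089844), 76.74457550048828) 0.02592199982395771
0.04 628 ((560.099609375, 189.2454833984375), (33.75098419189453, 176.86813354492188), 76.6893081665039) 0.04788714974900754
```

View pics/c1.png

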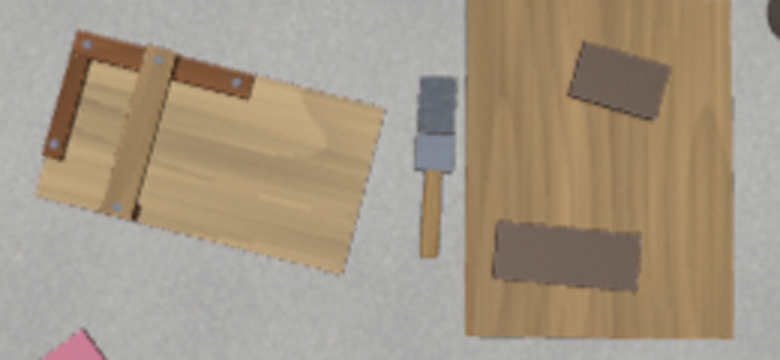

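The crop shows the chosen long tile at (566,256), which maps to full-image (339,245). It is plain grey-brown and clearly longer than the short one at (620,80). The jig and bridge are clear. Next I fit the tile and jig more tightly.

```bash
python3 - <<'E'
from h import *
z=np.load('top0.npz'); im=z['im'];d=z['d'];P={k:z[k] for k in('fx','fy','cx','cy','camera_from_world')}
X=pts(d,P); hsv=cv2.cvtColor(im,cv2.COLOR_BGR2HSV)
roi=np.zeros(d.shape,np.uint8); roi[162:268,309:390]=1
m=((hsv[...,1]<82)&(hsv[...,2]<100)&(roi>0)).astype(np.uint8)
m=cv2.morphologyEx(m,cv2.MORPH_OPEN,np.ones((3,3)))
cs,_=cv2.findContours(m,cv2.RETR_EXTERNAL,cv2.CHAIN_APPROX_NONE)
for c in cs:
    if cv2.contourArea(c)<150: continue
    w=ray(c[:,0],P,0.020)[:,:2].astype(np.float32)*1000
    print('rect',cv2.minAreaRect(w),cv2.contourArea(c))
# jig: fences
j=X[165:255,155:285]; h=j[...,2]; s=hsv[165:255,155:285]
f=((s[...,1]>120)&(s[...,2]<100)&(abs(h-.026)<.005))
b=(abs(h-.048)<.006)
pb=j[b][:,:2]; rb=cv2.minAreaRect((pb*1000).astype(np.float32)); print('bridge',rb)
for yaw in (np.radians(-13.3),):
    R=np.array([[np.cos(yaw),-np.sin(yaw)],[np.sin(yaw),np.cos(yaw)]])
    q=j[f][:,:2]@R*1000   # jig axes
    print('fence n',len(q),np.percentile(q,[0,1,99,100],axis=0).round(1))
    e=q[q[:,0]<q[:,0].max()-45]; bk=q[q[:,1]<q[:,1].max()-45]
    print('end y',np.percentile(e[:,1],[2,50,98]),'x',e[:,0].min(),'back x',np.percentile(bk[:,0],[2,50,98]),'y',bk[:,1].min())
    print('back slope',np.polyfit(bk[:,1],bk[:,0],1)[0],'end slope',np.polyfit(e[:,0],e[:,1],1)[0])
    c=np.array([np.median(bk[:,0])-7,np.median(e[:,1])-7]); 
    print('bridge jig',(pb@R*1000).mean(0), np.percentile(pb@R*1000,[1,99],axis=0))
# plywood slab
pl=(abs(h-.012)<.004)&(s[...,1]>60); pl=cv2.morphologyEx(pl.astype(np.uint8),cv2.MORPH_OPEN,np.ones((3,3)))>0
allm=(pl|f|b).astype(np.uint8); cs,_=cv2.findContours(allm,cv2.RETR_EXTERNAL,cv2.CHAIN_APPROX_NONE); c=max(cs,key=cv2.contourArea)
print('ply',cv2.minAreaRect((j[c[:,0,1],c[:,0,0]][:,:2]*1000).astype(np.float32)))
E
```

```text
rect ((438.59027099609375, -248.73800659179688), (149.11463928222656, 58.70171356201172), 85.35541534423828) 848.5
rect ((621.7598876953125, -303.0693664550781), (94.05891418457031, 60.127071380615234), 74.62737274169922) 521.5
bridge ((559.9432983398438, 189.27935791015625), (33.71516418457031, 176.5467987060547), 76.69995880126953)
fence n 493 [[419.  218.2]
 [457.  221.4]
 [586.1 406.2]
 [586.6 407.3]]
end y [387.69079679 396.67738041 406.49840797] x 418.9558440574682 back x [563.58611086 574.15446675 585.29387929] y 218.22251026913463
back slope 0.00581260583093525 end slope 0.09093412973824248
bridge jig [501.16501755 312.26716023] [[414.56574399 296.51861263]
 [587.72900729 328.45183144]]
ply ((560.0009765625, 189.35348510742188), (187.50119018554688, 176.7397003173828), 75.6730728149414)
```

Emit:
apply_moves(deltas=[{"ay": -7.62}, {"ay": -7.62}, {"ay": -7.62}, {"ay": -7.62}, {"ay": -7.62}, {"ay": -7.62}, {"ay": -7.62}, {"ay": -7.62}, {"x": -31, "y": 5, "z": 22.3}, {"x": -31, "y": 5, "z": 22.3}, {"x": -31, "y": 5, "z": 22.3}, {"x": -31, "y": 5, "z": 22.3}, {"x": -31, "y": 5, "z": 22.3}, {"x": -31, "y": 5, "z": 22.3}, {"x": -31, "y": 5, "z": 22.3}, {"x": -31, "y": 5, "z": 22.3}, {}, {}], grip=91)

```text
schema error: expected keys x, y, z, ax, ay, az
```

```bash
python3 - <<'E'
from h import *
s=manip.state();print(s['tool_pos'],s['orientation'].round(4),s['qpos'].round(2),s['time_s'],s['finger_gap'])
im,d,P=grab('wrist'); cv2.imwrite('pics/w1.png',im); np.savez('w1.npz',im=im,d=d,**P)
X=pts(d,P)
hsv=cv2.cvtColor(im,cv2.COLOR_BGR2HSV)
m=((abs(X[...,2]-.020)<.004)&(hsv[...,1]<82)&(hsv[...,2]<120)&(d>0)).astype(np.uint8)
m=cv2.morphologyEx(m,cv2.MORPH_OPEN,np.ones((5,5)))
cs,_=cv2.findContours(m,cv2.RETR_EXTERNAL,cv2.CHAIN_APPROX_NONE)
for c in cs:
    if cv2.contourArea(c)<800: continue
    w=ray(c[:,0],P,0.020)[:,:2].astype(np.float32)*1000
    print('rect',cv2.minAreaRect(w),cv2.boundingRect(c))
E
```

```text
[ 0.23732524 -0.52322815  0.21322362] [[-9.107e-01 -6.000e-04  4.130e-01]
 [-4.130e-01  1.400e-03 -9.107e-01]
 [-0.000e+00 -1.000e+00 -1.600e-03]] [-1.16  0.32  1.57  0.    1.26 -0.02] 0.1 1.0018411669750618
```

View pics/w1.png

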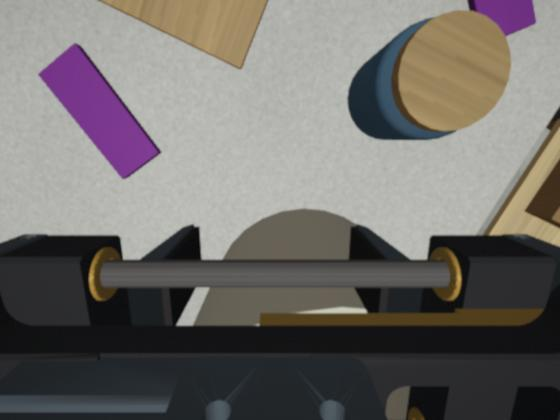

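The move was refused because every row needs all six keys. This view is still from the start pose. It shows the fingers at left and right along image x (tool z), and image up is tool -x. The purple slab is at (100,110) and the blue jar at (450,70).

Emit:
apply_moves(deltas=[{"x": 0, "y": 0, "z": 0, "ax": 0, "ay": -7.62, "az": 0}, {"x": 0, "y": 0, "z": 0, "ax": 0, "ay": -7.62, "az": 0}, {"x": 0, "y": 0, "z": 0, "ax": 0, "ay": -7.62, "az": 0}, {"x": 0, "y": 0, "z": 0, "ax": 0, "ay": -7.62, "az": 0}, {"x": 0, "y": 0, "z": 0, "ax": 0, "ay": -7.62, "az": 0}, {"x": 0, "y": 0, "z": 0, "ax": 0, "ay": -7.62, "az": 0}, {"x": 0, "y": 0, "z": 0, "ax": 0, "ay": -7.62, "az": 0}, {"x": 0, "y": 0, "z": 0, "ax": 0, "ay": -7.62, "az": 0}, {"x": -31, "y": 5, "z": 22.3, "ax": 0, "ay": 0, "az": 0}, {"x": -31, "y": 5, "z": 22.3, "ax": 0, "ay": 0, "az": 0}, {"x": -31, "y": 5, "z": 22.3, "ax": 0, "ay": 0, "az": 0}, {"x": -31, "y": 5, "z": 22.3, "ax": 0, "ay": 0, "az": 0}, {"x": -31, "y": 5, "z": 22.3, "ax": 0, "ay": 0, "az": 0}, {"x": -31, "y": 5, "z": 22.3, "ax": 0, "ay": 0, "az": 0}, {"x": -31, "y": 5, "z": 22.3, "ax": 0, "ay": 0, "az": 0}, {"x": -31, "y": 5, "z": 22.3, "ax": 0, "ay": 0, "az": 0}, {"x": 0, "y": 0, "z": 0, "ax": 0, "ay": 0, "az": 0}, {"x": 0, "y": 0, "z": 0, "ax": 0, "ay": 0, "az": 0}], grip=91)

```text
time_s: 1.95
tool_pos: [0.4355, -0.2904, 0.1737]
orientation: [[-0.079, -0.001, 0.997], [-0.997, -0.0, -0.079], [0.0, -1.0, -0.001]]
ft_force: [0.1, -0.4, -0.6]
finger_gap: 0.999
```

```bash
python3 - <<'E'
from h import *
s=manip.state();print(s['tool_pos'],s['orientation'].round(4),s['qpos'].round(2),s['time_s'],s['finger_gap'])
im,d,P=grab('wrist'); cv2.imwrite('pics/w1.png',im); np.savez('w1.npz',im=im,d=d,**P)
X=pts(d,P)
hsv=cv2.cvtColor(im,cv2.COLOR_BGR2HSV)
m=((abs(X[...,2]-.020)<.004)&(hsv[...,1]<82)&(hsv[...,2]<120)&(d>0)).astype(np.uint8)
m=cv2.morphologyEx(m,cv2.MORPH_OPEN,np.ones((5,5)))
cs,_=cv2.findContours(m,cv2.RETR_EXTERNAL,cv2.CHAIN_APPROX_NONE)
for c in cs:
    if cv2.contourArea(c)<800: continue
    w=ray(c[:,0],P,0.020)[:,:2].astype(np.float32)*1000
    print('rect',cv2.minAreaRect(w),cv2.boundingRect(c))
E
```

```text
[ 0.43549792 -0.29040223  0.17365407] [[-7.880e-02 -1.000e-03  9.969e-01]
 [-9.969e-01 -1.000e-04 -7.880e-02]
 [ 1.000e-04 -1.000e+00 -9.000e-04]] [-0.61  0.27  1.74 -0.    1.13 -0.53] 1.95 0.9992016512843055
rect ((628.042724609375, -305.8488464355469), (91.13487243652344, 49.284019470214844), 74.35918426513672) (414, 159, 65, 78)
```

View pics/w1.png

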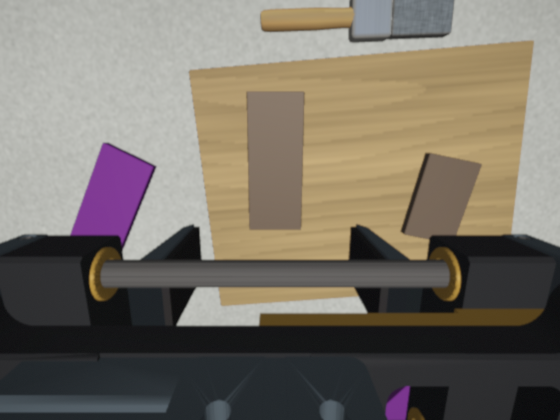

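The wrist view shows the long tile at (275,160), aligned with the image axes and centred between the fingers. The short tile is at (440,195) and clear of them. My colour mask missed the long tile, so I measure it again with a looser threshold and go on to the grasp.

```bash
python3 - <<'E'
from h import *
z=np.load('w1.npz'); im=z['im'];d=z['d'];P={k:z[k] for k in('fx','fy','cx','cy','camera_from_world')}
X=pts(d,P); hsv=cv2.cvtColor(im,cv2.COLOR_BGR2HSV); print(X[160,275],hsv[160,275],hsv[200,350],P['camera_from_world'].round(3).tolist(),P['fx'])
m=((hsv[...,1]<95)&(hsv[...,2]<125)).astype(np.uint8); m[:85]=0; m[236:]=0; m[:,:235]=0; m[:,320:]=0
m=cv2.morphologyEx(m,cv2.MORPH_OPEN,np.ones((5,5)))
cs,_=cv2.findContours(m,cv2.RETR_EXTERNAL,cv2.CHAIN_APPROX_NONE)
c=max(cs,key=cv2.contourArea)
w=ray(c[:,0],P,0.020)[:,:2].astype(np.float32)*1000
print('rect',cv2.minAreaRect(w),cv2.boundingRect(c))
E
```

```text
[ 0.4402105  -0.2462651   0.02103009] [ 15  58 131] [ 20  96 167] [[0.997, -0.078, -0.001, -0.458], [0.075, 0.968, -0.239, 0.267], [0.019, 0.238, 0.971, -0.291], [0.0, 0.0, 0.0, 1.0]] 294.4340175832733
rect ((426.55279541015625, -317.68414306640625), (8.383292198181152, 41.54889678955078), 85.5462646484375) (250, 220, 37, 8)
```

```bash
python3 - <<'E'
from h import *
z=np.load('w1.npz'); im=z['im'];P={k:z[k] for k in('fx','fy','cx','cy','camera_from_world')}
hsv=cv2.cvtColor(im,cv2.COLOR_BGR2HSV)
m=((hsv[...,1]<78)&(hsv[...,2]<150)).astype(np.uint8); m[:85]=0; m[236:]=0; m[:,:235]=0; m[:,320:]=0
m=cv2.morphologyEx(m,cv2.MORPH_OPEN,np.ones((5,5)))
cs,_=cv2.findContours(m,cv2.RETR_EXTERNAL,cv2.CHAIN_APPROX_NONE)
c=max(cs,key=cv2.contourArea)
w=ray(c[:,0]+.5,P,0.020)[:,:2].astype(np.float32)*1000
print('rect',cv2.minAreaRect(w),cv2.boundingRect(c))
E
```

```text
rect ((440.4281005859375, -250.9063720703125), (147.30889892578125, 59.0045166015625), 85.54654693603516) (247, 92, 57, 137)
```

Emit:
apply_moves(deltas=[{"x": 0, "y": 40, "z": 1, "ax": 0, "ay": 0, "az": 0}, {"x": 0, "y": 40, "z": 0, "ax": 0, "ay": 0, "az": 0}, {"x": 0, "y": 40, "z": 0, "ax": 0, "ay": 0, "az": 0}, {"x": 0, "y": 25, "z": 0, "ax": 0, "ay": 0, "az": 0}, {"x": 0, "y": 10, "z": 0, "ax": 0, "ay": 0, "az": 0}, {"x": 0, "y": 7, "z": 0, "ax": 0, "ay": 0, "az": 0}, {"x": 0, "y": 0, "z": 0, "ax": 0, "ay": 0, "az": 0}, {"x": 0, "y": 0, "z": 0, "ax": 0, "ay": 0, "az": 0}], grip=91)

```text
time_s: 2.8
tool_pos: [0.4371, -0.2919, 0.0131]
orientation: [[-0.081, 0.002, 0.997], [-0.997, -0.002, -0.081], [0.001, -1.0, 0.002]]
ft_force: [0.2, -0.2, 0.5]
finger_gap: 0.995
```

Emit:
apply_moves(deltas=[{"x": 0, "y": 0, "z": 0, "ax": 0, "ay": 0, "az": 0}, {"x": 0, "y": 0, "z": 0, "ax": 0, "ay": 0, "az": 0}, {"x": 0, "y": 0, "z": 0, "ax": 0, "ay": 0, "az": 0}, {"x": 0, "y": 0, "z": 0, "ax": 0, "ay": 0, "az": 0}, {"x": 0, "y": 0, "z": 0, "ax": 0, "ay": 0, "az": 0}, {"x": 0, "y": 0, "z": 0, "ax": 0, "ay": 0, "az": 0}, {"x": 0, "y": 0, "z": 0, "ax": 0, "ay": 0, "az": 0}, {"x": 0, "y": 0, "z": 0, "ax": 0, "ay": 0, "az": 0}, {"x": 0, "y": 0, "z": 0, "ax": 0, "ay": 0, "az": 0}, {"x": 0, "y": 0, "z": 0, "ax": 0, "ay": 0, "az": 0}], grip=45, squeeze=45)

```text
time_s: 3.8
tool_pos: [0.4364, -0.291, 0.0122]
orientation: [[-0.081, -0.0, 0.997], [-0.997, -0.0, -0.081], [0.0, -1.0, -0.0]]
ft_force: [-1.0, 0.8, 6.0]
finger_gap: 0.656
```

Emit:
apply_moves(deltas=[{"x": 0, "y": -10, "z": 0, "ax": 0, "ay": 0, "az": 0}, {"x": 0, "y": -25, "z": 0, "ax": 0, "ay": 0, "az": 0}, {"x": 0, "y": -30, "z": 0, "ax": 0, "ay": 0, "az": 0}, {"x": 0, "y": -25, "z": 0, "ax": 0, "ay": 4.33, "az": 0}, {"x": 0, "y": 0, "z": 0, "ax": 0, "ay": 4.33, "az": 0}, {"x": -28, "y": 0, "z": 1.7, "ax": 0, "ay": 0, "az": 0}, {"x": -33, "y": 0, "z": 1.7, "ax": 0, "ay": 0, "az": 0}, {"x": -33, "y": 0, "z": 1.7, "ax": 0, "ay": 0, "az": 0}, {"x": -33, "y": 0, "z": 1.7, "ax": 0, "ay": 0, "az": 0}, {"x": -33, "y": 0, "z": 1.7, "ax": 0, "ay": 0, "az": 0}, {"x": -33, "y": 0, "z": 1.7, "ax": 0, "ay": 0, "az": 0}, {"x": -33, "y": 0, "z": 1.7, "ax": 0, "ay": 0, "az": 0}, {"x": -33, "y": 0, "z": 1.7, "ax": 0, "ay": 0, "az": 0}, {"x": -33, "y": 0, "z": 1.7, "ax": 0, "ay": 0, "az": 0}, {"x": -27, "y": 0, "z": 1.7, "ax": 0, "ay": 0, "az": 0}, {"x": 0, "y": 0, "z": 0, "ax": 0, "ay": 0, "az": 0}, {"x": 0, "y": 0, "z": 0, "ax": 0, "ay": 0, "az": 0}, {"x": 0, "y": 0, "z": 0, "ax": 0, "ay": 0, "az": 0}])

```text
time_s: 5.6
tool_pos: [0.5258, 0.0148, 0.1018]
orientation: [[-0.231, -0.001, 0.973], [-0.973, -0.0, -0.231], [0.001, -1.0, -0.001]]
ft_force: [0.2, 0.5, -2.4]
finger_gap: 0.651
```

```bash
python3 - <<'E'
from h import *
s=manip.state();print(s['tool_pos'],s['orientation'].round(4),s['time_s'],s['finger_gap'],s['qpos'].round(2))
im,d,P=grab('wrist'); cv2.imwrite('pics/w2.png',im); np.savez('w2.npz',im=im,d=d,**P)
X=pts(d,P); hsv=cv2.cvtColor(im,cv2.COLOR_BGR2HSV)
f=(abs(X[...,2]-.026)<.005)&(hsv[...,1]>110); b=abs(X[...,2]-.048)<.006
yaw=np.radians(-13.3);R=np.array([[np.cos(yaw),-np.sin(yaw)],[np.sin(yaw),np.cos(yaw)]])
for n,m in(('f',f),('b',b)):
    m=cv2.morphologyEx(m.astype(np.uint8),cv2.MORPH_OPEN,np.ones((3,3)))>0
    q=X[m][:,:2]@R*1000; print(n,m.sum(),np.percentile(q,[0,1,50,99,100],axis=0).round(1).tolist())
E
```

```text
[0.52581963 0.01483336 0.1017685 ] [[-2.305e-01 -8.000e-04  9.731e-01]
 [-9.731e-01 -5.000e-04 -2.305e-01]
 [ 6.000e-04 -1.000e+00 -7.000e-04]] 5.6 0.6507845064153113 [ 0.01  0.34  1.84 -0.    0.96  0.24]
f 3936 [[414.4, 217.5], [420.0, 218.3], [574.8, 263.3], [588.5, 298.1], [589.3, 303.1]]Traceback (most recent call last):
  File "<stdin>", line 9, in <module>
    return _quantile_unchecked(
        a, q, axis, out, overwrite_input, method, keepdims, weights)
    return _ureduce(a,
                    func=_quantile_ureduce_func,
    ...<5 lines>...
                    overwrite_input=overwrite_input,
                    method=method)
    r = func(a, **kwargs)
    result = _quantile(arr,
                       quantiles=q,
    ...<2 lines>...
                       out=out,
                       weights=wgt)
    slices_having_nans = np.isnan(arr[-1, ...])
                                  ~~~^^^^^^^^^
IndexError: index -1 is out of bounds for axis 0 with size 0
```

View pics/w2.png

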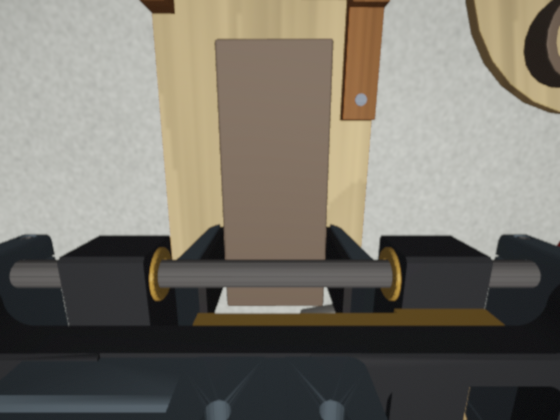

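The wrist view shows the tile held square at (275,150). Its leading end is at row 40, short of the bridge at the top edge. The back fence is at (363,60) and the board edges are at columns 165 and 365. Now I refine the fence face.

```bash
python3 - <<'E'
from h import *
z=np.load('w2.npz'); im=z['im'];d=z['d'];P={k:z[k] for k in('fx','fy','cx','cy','camera_from_world')}
X=pts(d,P); hsv=cv2.cvtColor(im,cv2.COLOR_BGR2HSV)
yaw=np.radians(-13.3);R=np.array([[np.cos(yaw),-np.sin(yaw)],[np.sin(yaw),np.cos(yaw)]])
f=np.zeros(d.shape,np.uint8); f[12:130,335:390]=1
f=(f>0)&(hsv[...,1]>125)&(hsv[...,0]<14)
L=[];Rr=[]
for v in range(15,112,4):
    u=np.where(f[v])[0]; L.append((u.min(),v)); Rr.append((u.max()+1,v))
for n,l,h in(('L@26',L,.026),('R@26',Rr,.026)):
    q=ray(l,P,h)[:,:2]@R*1000; p=np.polyfit(q[:,1],q[:,0],1); print(n,q[:,0].mean().round(2),'slope',p[0].round(4),'y',q[[0,-1],1].round(0))
# board edges, z=12
for nm,sl in(('left',slice(130,215)),('right',slice(335,400))):
    e=[]
    for v in range(130,215,5):
        u=np.where((hsv[v,sl,1]>50))[0]+sl.start
        e.append(((u.min() if nm=='left' else u.max()+1),v))
    q=ray(e,P,.012)[:,:2]@R*1000; print(nm,np.median(q[:,0]).round(2),np.polyfit(q[:,1],q[:,0],1)[0].round(4),e[0],e[-1])
# tile in hand: edges, check angle & tilt
t=X[60:220:20,275]; print(t[:,2].round(4), X[100,[235,275,315]].round(4))
E
```

```text
Traceback (most recent call last):
ValueError: zero-size array to reduction operation minimum which has no identity
```

```bash
cat > m2.py <<'E'
from h import *
z=np.load('w2.npz'); im=z['im'];d=z['d'];P={k:z[k] for k in('fx','fy','cx','cy','camera_from_world')}
X=pts(d,P); hsv=cv2.cvtColor(im,cv2.COLOR_BGR2HSV); print(hsv[60,[355,363,340,385]])
yaw=np.radians(-13.3);R=np.array([[np.cos(yaw),-np.sin(yaw)],[np.sin(yaw),np.cos(yaw)]])
L=[];Rr=[]
for v in range(15,112,4):
    g=cv2.GaussianBlur(hsv[v:v+1,335:395,1].astype(np.float32),(3,1),0)[0]
    u=np.where(g>130)[0]+335
    if len(u)<10: continue
    L.append((u.min(),v)); Rr.append((u.max()+1,v))
for n,l,h in(('L@26',L,.026),('R@26',Rr,.026)):
    q=ray(l,P,h)[:,:2]@R*1000; p=np.polyfit(q[:,1],q[:,0],1); print(n,len(l),q[:,0].mean().round(2),'slope',p[0].round(4),'y',q[[0,-1],1].round(0),l[0],l[-1])
for nm,a,b in(('left',130,215),('right',335,400)):
    e=[]
    for v in range(130,215,5):
        u=np.where((hsv[v,a:b,1]>50))[0]+a
        if len(u): e.append(((u.min() if nm=='left' else u.max()+1),v))
    q=ray(e,P,.012)[:,:2]@R*1000; print(nm,np.median(q[:,0]).round(2),np.polyfit(q[:,1],q[:,0],1)[0].round(4),e[0],e[-1])
print(X[60:220:20,275,2].round(4), X[100,[235,275,315]].round(4).tolist())
E
python3 m2.py
```

```text
[[ 14 143 153]
 [ 14 144 145]
 [ 21  74 201]
 [ 40   8 194]]
L@26 25 563.08 slope 0.005 y [292. 224.] (np.int64(347), 15) (np.int64(342), 111)
R@26 25 589.23 slope 0.0113 y [292. 224.] (np.int64(382), 15) (np.int64(374), 111)
left 412.38 0.004 (np.int64(162), 130) (np.int64(169), 210)
right 591.59 0.0079 (np.int64(371), 130) (np.int64(364), 210)
[0.1109 0.1115 0.1105 0.1115 0.1114 0.1119 0.1106 0.1111] [[0.5264, 0.1034, 0.1097], [0.5469, 0.0985, 0.1105], [0.5671, 0.0936, 0.1114]]
```

Emit:
apply_moves(deltas=[{"x": 0, "y": 30, "z": 0, "ax": 0, "ay": 0.15, "az": 0}, {"x": 0, "y": 30, "z": 0, "ax": 0, "ay": 0, "az": 0}, {"x": 0, "y": 18, "z": 0, "ax": 0, "ay": 0, "az": 0}, {"x": 0, "y": 3, "z": 0, "ax": 0, "ay": 0, "az": 0}, {"x": 0, "y": 2, "z": 0, "ax": 0, "ay": 0, "az": 0}, {"x": 0, "y": 1, "z": 0, "ax": 0, "ay": 0, "az": 0}, {"x": 0, "y": 1, "z": 0, "ax": 0, "ay": 0, "az": 0}, {"x": 0, "y": 0, "z": 0, "ax": 0, "ay": 0, "az": 0}, {"x": 0, "y": 0, "z": 0, "ax": 0, "ay": 0, "az": 0}])

```text
time_s: 6.55
tool_pos: [0.5267, 0.0155, 0.0175]
orientation: [[-0.233, 0.001, 0.973], [-0.973, -0.0, -0.233], [-0.0, -1.0, 0.001]]
ft_force: [0.2, 0.5, -1.9]
finger_gap: 0.65
```

Emit:
apply_moves(deltas=[{"x": 0, "y": 0.7, "z": 0, "ax": 0, "ay": 0, "az": 0}, {"x": 0, "y": 0.5, "z": 0, "ax": 0, "ay": 0, "az": 0}, {"x": 0, "y": 0, "z": 0, "ax": 0, "ay": 0, "az": 0}, {"x": 0, "y": 0, "z": 0, "ax": 0, "ay": 0, "az": 0}])

```text
time_s: 6.95
tool_pos: [0.5266, 0.0155, 0.0162]
orientation: [[-0.233, 0.001, 0.973], [-0.973, -0.0, -0.233], [-0.0, -1.0, 0.001]]
ft_force: [-1.2, 0.1, 4.4]
finger_gap: 0.651
```

Emit:
apply_moves(deltas=[{"x": 0, "y": -0.4, "z": 0, "ax": 0, "ay": 0, "az": 0}, {"x": -10, "y": 0, "z": 0, "ax": 0, "ay": 0, "az": 0}, {"x": -15, "y": 0, "z": 0, "ax": 0, "ay": 0, "az": 0}, {"x": -15, "y": 0, "z": 0, "ax": 0, "ay": 0, "az": 0}, {"x": -15, "y": 0, "z": 0, "ax": 0, "ay": 0, "az": 0}, {"x": -15, "y": 0, "z": 0, "ax": 0, "ay": 0, "az": 0}, {"x": -15, "y": 0, "z": 0, "ax": 0, "ay": 0, "az": 0}, {"x": -15, "y": 0, "z": 0, "ax": 0, "ay": 0, "az": 0}, {"x": -10, "y": 0, "z": 0, "ax": 0, "ay": 0, "az": 0}, {"x": -5, "y": 0, "z": 0, "ax": 0, "ay": 0, "az": 0}, {"x": 0, "y": 0, "z": 0, "ax": 0, "ay": 0, "az": 0}, {"x": 0, "y": 0, "z": 0, "ax": 0, "ay": 0, "az": 0}])

```text
time_s: 8.15
tool_pos: [0.5535, 0.1284, 0.0162]
orientation: [[-0.234, 0.001, 0.972], [-0.972, 0.002, -0.234], [-0.002, -1.0, 0.001]]
ft_force: [0.3, 3.0, 3.6]
finger_gap: 0.653
```

```bash
python3 - <<'E'
from h import *
s=manip.state();print(s['tool_pos'],s['ft_force'],s['time_s'])
a,d,P=grab('wrist'); np.savez('w3.npz',im=a,d=d,**P)
b,d,P=grab('top'); np.savez('t3.npz',im=b,d=d,**P)
b=cv2.resize(b[160:260,150:290],(560,400),interpolation=cv2.INTER_CUBIC)
cv2.imwrite('pics/v3.png',cv2.resize(np.hstack([a[:400],b]),(800,286),interpolation=cv2.INTER_AREA))
E
```

```text
[0.5534947  0.12841288 0.01624212] [0.32537034 2.96178964 3.6000526 ] 8.15
```

View pics/v3.png

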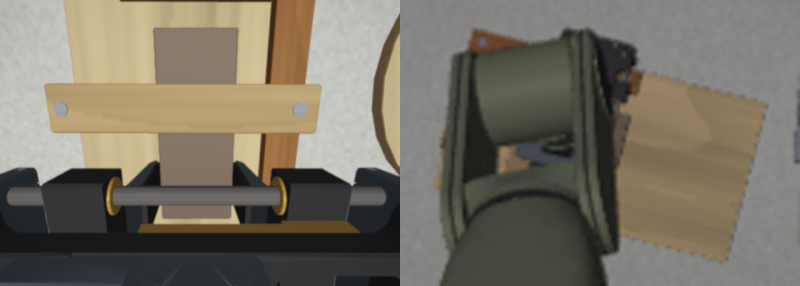

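The left panel (wrist) shows the tile under the bridge, parallel to the back fence. Its leading end is at row 28 and the end fence at row 0, with an even gap on the fence side. The arm covers the jig in the top view.

Emit:
apply_moves(deltas=[{"x": -4, "y": 0, "z": 0, "ax": 0, "ay": 0, "az": 0}, {"x": -4, "y": 0, "z": 0, "ax": 0, "ay": 0, "az": 0}, {"x": -3, "y": 0, "z": 0, "ax": 0, "ay": 0, "az": 0}, {"x": -2, "y": 0, "z": 0, "ax": 0, "ay": 0, "az": 0}, {"x": -1, "y": 0, "z": 0, "ax": 0, "ay": 0, "az": 0}, {"x": -1, "y": 0, "z": 0, "ax": 0, "ay": 0, "az": 0}, {"x": 0, "y": 0, "z": 0, "ax": 0, "ay": 0, "az": 0}, {"x": 0, "y": 0, "z": 0, "ax": 0, "ay": 0, "az": 0}])

```text
time_s: 9.05
tool_pos: [0.5564, 0.1408, 0.0162]
orientation: [[-0.232, -0.001, 0.973], [-0.973, -0.002, -0.232], [0.002, -1.0, -0.0]]
ft_force: [-0.6, -4.2, 5.6]
finger_gap: 0.655
```

Emit:
apply_moves(deltas=[{"x": -1, "y": 0, "z": 0, "ax": 0, "ay": 0, "az": 0}, {"x": -1, "y": 0, "z": 0, "ax": 0, "ay": 0, "az": 0}, {"x": -1, "y": 0, "z": 0, "ax": 0, "ay": 0, "az": 0}, {"x": 0, "y": 0, "z": 0, "ax": 0, "ay": 0, "az": 0}])

```text
time_s: 9.45
tool_pos: [0.5571, 0.1436, 0.0162]
orientation: [[-0.232, -0.001, 0.973], [-0.973, -0.002, -0.232], [0.002, -1.0, -0.0]]
ft_force: [-0.8, -2.9, 5.9]
finger_gap: 0.649
```

Emit:
apply_moves(deltas=[{"x": -1, "y": 0, "z": 0, "ax": 0, "ay": 0, "az": 0}, {"x": -1, "y": 0, "z": 0, "ax": 0, "ay": 0, "az": 0}, {"x": 0, "y": 0, "z": 0, "ax": 0, "ay": 0, "az": 0}])

```text
time_s: 9.75
tool_pos: [0.5575, 0.1456, 0.0162]
orientation: [[-0.232, -0.001, 0.973], [-0.973, -0.002, -0.232], [0.002, -1.0, -0.0]]
ft_force: [-1.5, -3.2, 5.3]
finger_gap: 0.653
```

Emit:
apply_moves(deltas=[{"x": -1, "y": 0, "z": 0, "ax": 0, "ay": 0, "az": 0}, {"x": -1, "y": 0, "z": 0, "ax": 0, "ay": 0, "az": 0}, {"x": 0, "y": 0, "z": 0, "ax": 0, "ay": 0, "az": 0}])

```text
time_s: 10.05
tool_pos: [0.5579, 0.1473, 0.0162]
orientation: [[-0.232, -0.001, 0.973], [-0.973, -0.002, -0.232], [0.002, -1.0, -0.0]]
ft_force: [-1.1, -4.6, 5.6]
finger_gap: 0.657
```

Emit:
apply_moves(deltas=[{"x": -1, "y": 0, "z": 0, "ax": 0, "ay": 0, "az": 0}, {"x": -1, "y": 0, "z": 0, "ax": 0, "ay": 0, "az": 0}, {"x": 0, "y": 0, "z": 0, "ax": 0, "ay": 0, "az": 0}])

```text
time_s: 10.35
tool_pos: [0.558, 0.1474, 0.0162]
orientation: [[-0.232, -0.002, 0.973], [-0.973, -0.005, -0.232], [0.006, -1.0, -0.001]]
ft_force: [-1.6, -10.9, 6.5]
finger_gap: 0.65
```

```bash
python3 - <<'E'
from h import *
s=manip.state();print(s['tool_pos'],s['ft_force'],s['time_s'])
a,d,P=grab('wrist'); np.savez('w4.npz',im=a,d=d,**P)
cv2.imwrite('pics/v4.png',cv2.resize(a[:300,50:500],(800,533),interpolation=cv2.INTER_CUBIC))
E
```

```text
[0.55797389 0.14735652 0.01623044] [ -1.56015702 -10.86447901   6.50491853] 10.35
```

View pics/v4.png

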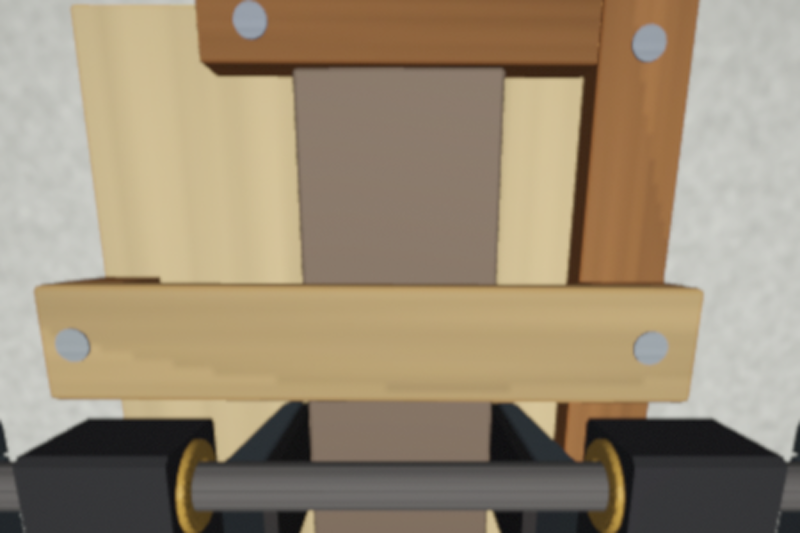

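The crop shows the tile's leading end flush with the end fence at row 67, with an 11 N contact. The tile is parallel to the back fence, with a uniform gap of about 23 mm between columns 500 and 585. Plan:
1. Release and lift.
2. Turn 90° so the fingers straddle the bridge.
3. Push the front edge squarely with both fingers.

Emit:
apply_moves(deltas=[{"x": 1, "y": 0, "z": 0, "ax": 0, "ay": 0, "az": 0}, {"x": 0.5, "y": 0, "z": 0, "ax": 0, "ay": 0, "az": 0}, {"x": 0, "y": 0, "z": 0, "ax": 0, "ay": 0, "az": 0}, {"x": 0, "y": 0, "z": 0, "ax": 0, "ay": 0, "az": 0}, {"x": 0, "y": 0, "z": 0, "ax": 0, "ay": 0, "az": 0}], grip=70)

```text
time_s: 10.9
tool_pos: [0.5583, 0.1494, 0.0159]
orientation: [[-0.232, -0.0, 0.973], [-0.973, -0.0, -0.232], [0.0, -1.0, -0.0]]
ft_force: [-0.3, -0.2, 0.5]
finger_gap: 0.771
```

Emit:
apply_moves(deltas=[{"x": 0, "y": -10, "z": 0, "ax": 0, "ay": 0, "az": 0}, {"x": 0, "y": -30, "z": 0, "ax": 0, "ay": 0, "az": 0}, {"x": 0, "y": -40, "z": 0, "ax": 0, "ay": 0, "az": 0}, {"x": 0, "y": -30, "z": 0, "ax": 0, "ay": 0, "az": 0}, {"x": -21, "y": 0, "z": -26, "ax": 0, "ay": 0, "az": 0}, {"x": -21, "y": 0, "z": -26, "ax": 0, "ay": 0, "az": 0}, {"x": 0, "y": 0, "z": 0, "ax": 0, "ay": 7.5, "az": 0}, {"x": 0, "y": 0, "z": 0, "ax": 0, "ay": 7.5, "az": 0}, {"x": 0, "y": 0, "z": 0, "ax": 0, "ay": 7.5, "az": 0}, {"x": 0, "y": 0, "z": 0, "ax": 0, "ay": 7.5, "az": 0}, {"x": 0, "y": 0, "z": 0, "ax": 0, "ay": 7.5, "az": 0}, {"x": 0, "y": 0, "z": 0, "ax": 0, "ay": 7.5, "az": 0}, {"x": 0, "y": 0, "z": 0, "ax": 0, "ay": 7.5, "az": 0}, {"x": 0, "y": 0, "z": 0, "ax": 0, "ay": 7.5, "az": 0}, {"x": 0, "y": 0, "z": 0, "ax": 0, "ay": 7.5, "az": 0}, {"x": 0, "y": 0, "z": 0, "ax": 0, "ay": 7.5, "az": 0}, {"x": 0, "y": 0, "z": 0, "ax": 0, "ay": 7.5, "az": 0}, {"x": 0, "y": 0, "z": 0, "ax": 0, "ay": 7.5, "az": 0}, {"x": 0, "y": 0, "z": 0, "ax": 0, "ay": 0, "az": 0}, {"x": 0, "y": 0, "z": 0, "ax": 0, "ay": 0, "az": 0}])

```text
time_s: 12.9
tool_pos: [0.5176, 0.2023, 0.1266]
orientation: [[-0.973, 0.001, -0.23], [0.23, 0.0, -0.973], [-0.001, -1.0, -0.0]]
ft_force: [0.2, -0.0, -0.2]
finger_gap: 0.772
```

```bash
python3 - <<'E'
from h import *
s=manip.state();print(s['tool_pos'],s['orientation'].round(4),s['time_s'],s['finger_gap'],s['qpos'].round(2))
a,d,P=grab('wrist'); np.savez('w5.npz',im=a,d=d,**P)
cv2.imwrite('pics/v5.png',a)
X=pts(d,P)
yaw=np.radians(-13.4);R=np.array([[np.cos(yaw),-np.sin(yaw)],[np.sin(yaw),np.cos(yaw)]])
b=abs(X[...,2]-.048)<.005; q=X[b][:,:2]@R*1000; print('bridge',b.sum(),np.percentile(q,[1,50,99],axis=0).round(1).tolist())
E
```

```text
[0.51760961 0.20231599 0.12662814] [[-9.732e-01  7.000e-04 -2.299e-01]
 [ 2.299e-01  2.000e-04 -9.732e-01]
 [-6.000e-04 -1.000e+00 -4.000e-04]] 12.9 0.7719421015537641 [ 0.35  0.36  1.74 -0.    1.04  2.15]
bridge 7829 [[422.1, 298.0], [515.3, 313.7], [588.7, 329.2]]
```

View pics/v5.png

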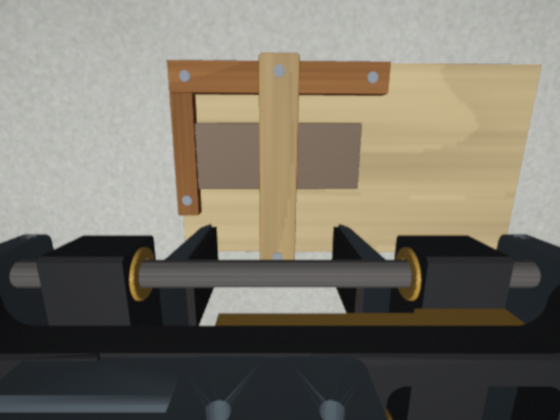

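The wrist view shows the tile flush to the end fence at column 197. Its front edge is at row 189 and its back edge at row 123, against the back fence face at row 94. The fingers straddle the bridge at column 278. I centre by 3 mm, descend, then push.

Emit:
apply_moves(deltas=[{"x": 0, "y": 10, "z": 3, "ax": 0, "ay": 0, "az": 0}, {"x": 0, "y": 35, "z": 0, "ax": 0, "ay": 0, "az": 0}, {"x": 0, "y": 35, "z": 0, "ax": 0, "ay": 0, "az": 0}, {"x": 0, "y": 20, "z": 0, "ax": 0, "ay": 0, "az": 0}, {"x": 0, "y": 9, "z": 0, "ax": 0, "ay": 0, "az": 0}, {"x": 0, "y": 0, "z": 0, "ax": 0, "ay": 0, "az": 0}, {"x": 0, "y": 0, "z": 0, "ax": 0, "ay": 0, "az": 0}])

```text
time_s: 13.65
tool_pos: [0.5175, 0.1995, 0.0178]
orientation: [[-0.973, 0.001, -0.232], [0.232, 0.0, -0.973], [-0.001, -1.0, -0.001]]
ft_force: [0.7, 0.0, 0.6]
finger_gap: 0.765
```

```bash
python3 - <<'E'
from h import *
z=np.load('w5.npz'); P={k:z[k] for k in('fx','fy','cx','cy','camera_from_world')}
yaw=np.radians(-13.4);R=np.array([[np.cos(yaw),-np.sin(yaw)],[np.sin(yaw),np.cos(yaw)]])
im=z['im'];hsv=cv2.cvtColor(im,cv2.COLOR_BGR2HSV)
for u in (210,240,310,345):
    t=np.where((hsv[100:215,u,1]<80)&(hsv[100:215,u,2]<150))[0]+100
    f=np.where(hsv[55:110,u,1]>130)[0]+55
    print(u,t.min(),t.max()+1,f.min(),f.max()+1,(ray([(u,t.min()),(u,t.max()+1)],P,.024)[:,:2]@R*1000).round(1).tolist(),(ray([(u,f.min()),(u,f.max()+1)],P,.026)[:,:2]@R*1000).round(1).tolist())
E
```

```text
210 123 189 62 94 [[538.8, 374.3], [479.0, 377.2]] [[588.3, 371.4], [562.8, 372.6]]
240 123 189 62 94 [[538.8, 347.4], [479.1, 348.9]] [[588.4, 345.9], [562.9, 346.5]]
310 123 189 62 94 [[539.0, 284.7], [479.3, 282.8]] [[588.5, 286.5], [563.1, 285.6]]
345 123 189 63 95 [[539.1, 253.3], [479.4, 249.7]] [[587.8, 256.7], [562.3, 255.2]]
```

Emit:
apply_moves(deltas=[{"x": -3, "y": 0, "z": 0, "ax": 0, "ay": 0, "az": 0}, {"x": -3, "y": 0, "z": 0, "ax": 0, "ay": 0, "az": 0}, {"x": -3, "y": 0, "z": 0, "ax": 0, "ay": 0, "az": 0}, {"x": -3, "y": 0, "z": 0, "ax": 0, "ay": 0, "az": 0}, {"x": -3, "y": 0, "z": 0, "ax": 0, "ay": 0, "az": 0}, {"x": -3, "y": 0, "z": 0, "ax": 0, "ay": 0, "az": 0}, {"x": -3, "y": 0, "z": 0, "ax": 0, "ay": 0, "az": 0}, {"x": -3, "y": 0, "z": 0, "ax": 0, "ay": 0, "az": 0}, {"x": -2, "y": 0, "z": 0, "ax": 0, "ay": 0, "az": 0}, {"x": -1, "y": 0, "z": 0, "ax": 0, "ay": 0, "az": 0}, {"x": -1, "y": 0, "z": 0, "ax": 0, "ay": 0, "az": 0}, {"x": 0, "y": 0, "z": 0, "ax": 0, "ay": 0, "az": 0}])

```text
time_s: 14.85
tool_pos: [0.5443, 0.1927, 0.0171]
orientation: [[-0.973, 0.0, -0.233], [0.233, -0.0, -0.973], [-0.0, -1.0, 0.0]]
ft_force: [-1.6, 0.2, 1.4]
finger_gap: 0.771
```

Emit:
apply_moves(deltas=[{"x": -1, "y": 0, "z": 0, "ax": 0, "ay": 0, "az": 0}, {"x": -1, "y": 0, "z": 0, "ax": 0, "ay": 0, "az": 0}, {"x": 0, "y": 0, "z": 0, "ax": 0, "ay": 0, "az": 0}])

```text
time_s: 15.15
tool_pos: [0.5447, 0.1926, 0.0171]
orientation: [[-0.972, -0.003, -0.234], [0.234, 0.0, -0.972], [0.003, -1.0, 0.0]]
ft_force: [-5.3, 2.4, 3.6]
finger_gap: 0.764
```

Emit:
apply_moves(deltas=[{"x": -1, "y": 0, "z": 0, "ax": 0, "ay": 0, "az": 0}, {"x": -1, "y": 0, "z": 0, "ax": 0, "ay": 0, "az": 0}, {"x": 0, "y": 0, "z": 0, "ax": 0, "ay": 0, "az": 0}, {"x": 0, "y": 0, "z": 0, "ax": 0, "ay": 0, "az": 0}])

```text
time_s: 15.55
tool_pos: [0.5448, 0.1926, 0.017]
orientation: [[-0.972, -0.006, -0.234], [0.234, 0.001, -0.972], [0.006, -1.0, 0.001]]
ft_force: [-8.9, 4.6, 5.5]
finger_gap: 0.767
```

```bash
python3 - <<'E'
from h import *
s=manip.state();print(s['tool_pos'],s['ft_force'],s['wrist_torque'],s['time_s'])
a,d,P=grab('wrist'); np.savez('w6.npz',im=a,d=d,**P)
cv2.imwrite('pics/v6.png',a[:300])
E
```

```text
[0.54481634 0.1926139  0.01703764] [-8.880287    4.61707229  5.50032997] [ 0.78607441  1.59461128 -0.16088658] 15.55
```

View pics/v6.png

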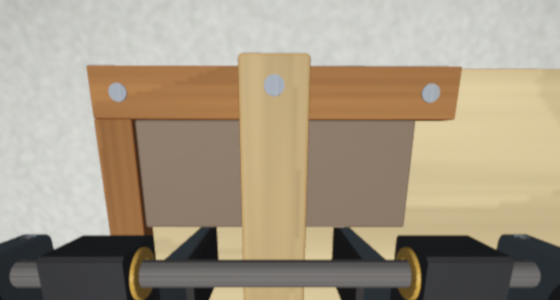

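The view shows the long edge flush with the back fence at row 120, with both ends even. A thin line at column 135 could be a small gap at the end fence. I back off, lift, close the fingers and nudge the rear end.

Emit:
apply_moves(deltas=[{"x": 4, "y": 0, "z": 0, "ax": 0, "ay": 0, "az": 0}, {"x": 5, "y": 0, "z": 0, "ax": 0, "ay": 0, "az": 0}, {"x": 0, "y": -20, "z": 0, "ax": 0, "ay": 0, "az": 0}, {"x": 0, "y": -35, "z": 0, "ax": 0, "ay": 0, "az": 0}, {"x": 0, "y": -35, "z": 0, "ax": 0, "ay": 0, "az": 0}, {"x": 0, "y": 0, "z": 0, "ax": 0, "ay": 0, "az": 0}, {"x": 0, "y": 0, "z": 0, "ax": 0, "ay": 0, "az": 0}])

```text
time_s: 16.3
tool_pos: [0.54, 0.1939, 0.1079]
orientation: [[-0.973, 0.003, -0.233], [0.233, 0.0, -0.973], [-0.003, -1.0, -0.001]]
ft_force: [-0.6, 0.4, -0.8]
finger_gap: 0.766
```

```bash
cat > chk.py <<'E'
from h import *
import sys
s=manip.state();print(s['tool_pos'],s['orientation'].round(3).tolist(),s['time_s'])
a,d,P=grab('wrist'); np.savez('w7.npz',im=a,d=d,**P); cv2.imwrite(sys.argv[1],a[:300])
yaw=np.radians(-13.4);R=np.array([[np.cos(yaw),-np.sin(yaw)],[np.sin(yaw),np.cos(yaw)]])
hsv=cv2.cvtColor(a,cv2.COLOR_BGR2HSV)
m=((hsv[...,1]<80)&(hsv[...,2]<150)&(hsv[...,1]>40)).astype(np.uint8); m[225:]=0
m=cv2.morphologyEx(m,cv2.MORPH_OPEN,np.ones((5,5)))
cs,_=cv2.findContours(m,cv2.RETR_EXTERNAL,cv2.CHAIN_APPROX_NONE)
cs=[c for c in cs if cv2.contourArea(c)>800]
for c in cs: print(cv2.boundingRect(c))
w=ray(np.vstack(cs)[:,0]+.5,P,.024)[:,:2]@R*1000
print('tile rect',cv2.minAreaRect(w.astype(np.float32)),w.min(0),w.max(0))
f=((hsv[...,1]>128)&(hsv[...,0]<15)).astype(np.uint8); f[225:]=0
f=cv2.morphologyEx(f,cv2.MORPH_OPEN,np.ones((5,5)))
v,u=np.nonzero(f); q=ray(np.stack([u,v],1)+.5,P,.026)[:,:2]@R*1000
e=q[(q[:,0]<550)&(q[:,1]>340)]; bk=q[q[:,1]<375]
print('end fence y',np.percentile(e[:,1],[2,98]),'back fence x',np.percentile(bk[:,0],[2,98]))
E
python3 chk.py pics/v7.png
```

```text
[0.53996229 0.19390816 0.10793171] [[-0.973, 0.003, -0.233], [0.233, 0.0, -0.973], [-0.003, -1.0, -0.001]] 16.3
(295, 122, 70, 70)
(186, 121, 68, 71)
tile rect ((533.4303588867188, 312.45452880859375), (59.167449951171875, 149.90310668945312), 0.0003805005981121212) [503.84615386 237.50294944] [563.01381423 387.4060111 ]
end fence y [387.1597477 406.5440374] back fence x [563.68877703 587.66766742]
```

Emit:
apply_moves(deltas=[{"x": -17, "y": 0, "z": 24, "ax": 0, "ay": 0, "az": 0}, {"x": -18, "y": 0, "z": 24, "ax": 0, "ay": 0, "az": 0}, {"x": -18, "y": 0, "z": 24, "ax": 0, "ay": 0, "az": 0}, {"x": 0, "y": 0, "z": 24, "ax": 0, "ay": 0, "az": 0}, {"x": 0, "y": 0, "z": 0, "ax": 0, "ay": 0, "az": 0}, {"x": 0, "y": 0, "z": 0, "ax": 0, "ay": 0, "az": 0}, {"x": 0, "y": 0, "z": 0, "ax": 0, "ay": 0, "az": 0}, {"x": 0, "y": 0, "z": 0, "ax": 0, "ay": 0, "az": 0}, {"x": 0, "y": 0, "z": 0, "ax": 0, "ay": 0, "az": 0}], grip=0, squeeze=10)

```text
time_s: 17.25
tool_pos: [0.5684, 0.089, 0.107]
orientation: [[-0.973, -0.0, -0.231], [0.231, -0.0, -0.973], [0.0, -1.0, 0.0]]
ft_force: [-0.2, -0.0, 0.0]
finger_gap: 0.015
```

Emit:
apply_moves(deltas=[{"x": 0, "y": 30, "z": 0, "ax": 0, "ay": 0, "az": 0}, {"x": 0, "y": 30, "z": 0, "ax": 0, "ay": 0, "az": 0}, {"x": 0, "y": 20, "z": 0, "ax": 0, "ay": 0, "az": 0}, {"x": 0, "y": 10, "z": 0, "ax": 0, "ay": 0, "az": 0}, {"x": 0, "y": 0, "z": 0, "ax": 0, "ay": 0, "az": 0}, {"x": 0, "y": 0, "z": -1, "ax": 0, "ay": 0, "az": 0}, {"x": 0, "y": 0, "z": -1, "ax": 0, "ay": 0, "az": 0}, {"x": 0, "y": 0, "z": -1, "ax": 0, "ay": 0, "az": 0}, {"x": 0, "y": 0, "z": 0, "ax": 0, "ay": 0, "az": 0}])

```text
time_s: 18.15
tool_pos: [0.5697, 0.0913, 0.0179]
orientation: [[-0.973, 0.002, -0.232], [0.232, 0.0, -0.973], [-0.002, -1.0, -0.001]]
ft_force: [-0.4, -0.3, 1.7]
finger_gap: 0.007
```

Emit:
apply_moves(deltas=[{"x": 0, "y": 0, "z": -1, "ax": 0, "ay": 0, "az": 0}, {"x": 0, "y": 0, "z": -1, "ax": 0, "ay": 0, "az": 0}, {"x": 0, "y": 0, "z": -1, "ax": 0, "ay": 0, "az": 0}, {"x": 0, "y": 0, "z": -1, "ax": 0, "ay": 0, "az": 0}, {"x": 0, "y": 0, "z": 0, "ax": 0, "ay": 0, "az": 0}])

```text
time_s: 18.65
tool_pos: [0.5701, 0.0951, 0.0171]
orientation: [[-0.973, 0.0, -0.233], [0.233, -0.0, -0.973], [-0.0, -1.0, 0.0]]
ft_force: [-0.3, -0.8, -0.4]
finger_gap: 0.003
```

Emit:
apply_moves(deltas=[{"x": 0, "y": 0, "z": -1, "ax": 0, "ay": 0, "az": 0}, {"x": 0, "y": 0, "z": -1, "ax": 0, "ay": 0, "az": 0}, {"x": 0, "y": 0, "z": 0, "ax": 0, "ay": 0, "az": 0}])

```text
time_s: 18.95
tool_pos: [0.5706, 0.0971, 0.0171]
orientation: [[-0.973, 0.0, -0.233], [0.233, -0.0, -0.973], [-0.0, -1.0, 0.0]]
ft_force: [-0.8, -0.8, 0.7]
finger_gap: 0.011
```

Emit:
apply_moves(deltas=[{"x": 0, "y": 0, "z": -1, "ax": 0, "ay": 0, "az": 0}, {"x": 0, "y": 0, "z": -1, "ax": 0, "ay": 0, "az": 0}, {"x": 0, "y": 0, "z": 0, "ax": 0, "ay": 0, "az": 0}])

```text
time_s: 19.25
tool_pos: [0.5711, 0.099, 0.0172]
orientation: [[-0.973, 0.0, -0.233], [0.233, -0.0, -0.973], [-0.0, -1.0, -0.0]]
ft_force: [-0.3, -0.2, 0.1]
finger_gap: 0.007
```

Emit:
apply_moves(deltas=[{"x": 0, "y": 0, "z": -1, "ax": 0, "ay": 0, "az": 0}, {"x": 0, "y": 0, "z": -1, "ax": 0, "ay": 0, "az": 0}, {"x": 0, "y": 0, "z": 0, "ax": 0, "ay": 0, "az": 0}])

```text
time_s: 19.55
tool_pos: [0.5711, 0.1, 0.0171]
orientation: [[-0.973, -0.001, -0.232], [0.232, -0.002, -0.973], [0.0, -1.0, 0.002]]
ft_force: [-0.8, -5.6, 1.7]
finger_gap: 0.009
```

Emit:
apply_moves(deltas=[{"x": 0, "y": 0, "z": -1, "ax": 0, "ay": 0, "az": 0}, {"x": 0, "y": 0, "z": -1, "ax": 0, "ay": 0, "az": 0}, {"x": 0, "y": 0, "z": 0, "ax": 0, "ay": 0, "az": 0}])

```text
time_s: 19.85
tool_pos: [0.5711, 0.1001, 0.0171]
orientation: [[-0.973, -0.002, -0.231], [0.231, -0.005, -0.973], [0.001, -1.0, 0.005]]
ft_force: [-1.8, -12.1, 2.8]
finger_gap: 0.007
```

Emit:
apply_moves(deltas=[{"x": 0, "y": 0, "z": 6, "ax": 0, "ay": 0, "az": 0}, {"x": 0, "y": 0, "z": 8, "ax": 0, "ay": 0, "az": 0}, {"x": 0, "y": -20, "z": 0, "ax": 0, "ay": 0, "az": 0}, {"x": 0, "y": -35, "z": 0, "ax": 0, "ay": 0, "az": 0}, {"x": 17, "y": -35, "z": -25, "ax": 0, "ay": 0, "az": 0}, {"x": 20, "y": 0, "z": -30, "ax": 0, "ay": 0, "az": 0}, {"x": 20, "y": 0, "z": -30, "ax": 0, "ay": 0, "az": 0}, {"x": 0, "y": 0, "z": -10, "ax": 0, "ay": 0, "az": 0}, {"x": 0, "y": 0, "z": 0, "ax": 0, "ay": 0, "az": 0}, {"x": 0, "y": 0, "z": 0, "ax": 0, "ay": 0, "az": 0}])

```text
time_s: 20.85
tool_pos: [0.5355, 0.1944, 0.1069]
orientation: [[-0.973, -0.0, -0.233], [0.233, -0.0, -0.973], [0.0, -1.0, 0.0]]
ft_force: [1.0, 0.0, -0.5]
finger_gap: 0.004
```

```bash
python3 chk.py pics/v8.png && python3 - <<'E'
from h import *
z=np.load('w7.npz');X=pts(z['d'],{k:z[k] for k in('fx','fy','cx','cy','camera_from_world')})
b,d,P=grab('top'); a=np.load('top0.npz')['im']
D=cv2.absdiff(a,b).max(2); print('change px: short',(D[170:205,335:380]>40).sum(),'brush',(D[180:250,285:305]>40).sum(),'jar',(D[215:245,85:120]>40).sum())
E
```

```text
[0.53552231 0.19435591 0.10688957] [[-0.973, -0.0, -0.233], [0.233, -0.0, -0.973], [0.0, -1.0, 0.0]] 20.85
(295, 116, 69, 71)
(184, 115, 69, 72)
tile rect ((533.4840698242188, 312.98260498046875), (59.19762420654297, 150.0247344970703), 0.014429422095417976) [503.86682875 237.9649568 ] [563.0672544  387.98992325]
end fence y [387.18491387 406.63542135] back fence x [563.70763483 588.0708405 ]
change px: short 0 brush 0 jar 0
```

View pics/v8.png

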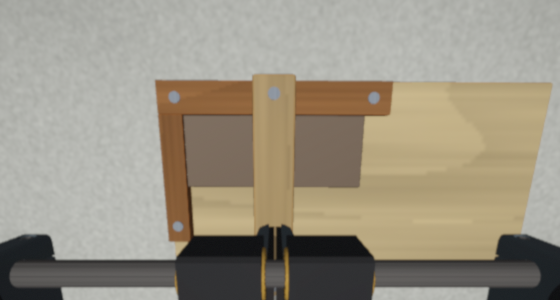

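The tile is flush at both fences: rows 115 to 116 along the back, column 184 at the end. Its long axis is parallel to the jig's within about 0.001 rad, and the bystanders show no change. The gripper is in free air, so I hand in.

```bash
python3 -c "
from bench import manip
print(manip.sign_off(), manip.state()['time_s'])"
```

```text
the job is handed in; nothing more can be done
the job is handed in; nothing more can be done
```

The long tile is in the jig's corner, flush against both fences, and I have handed the job in. It took about 21 s of the 69 s, and no verdict was reported.

I gripped the tile near its rear end and laid it on the jig's open end. I slid it under the bridge to the end fence, then released it. With the fingers straddling the bridge I pushed it square against the back fence, then nudged its end once more.

- **Fit:** In the last wrist view the tile measured 59.2 x 150.0 mm. Its long edge was within 1 mm of the back fence. Its end read 0.8 mm past the end fence face, which cannot be real and is within the 2 mm calibration error.
- **Angle:** The tile's long axis matched my jig heading of -13.4° almost exactly, but that heading is only good to about 0.2–0.3°.
- **Contact:** Both pushes ended firm, at about 10 N on the back fence and 12 N on the end fence.
- **Bystanders:** The short tile, brush and glaze jar showed no change in the top view, and the gripper was clear of everything.

One move call was refused early for missing keys, before the arm had moved. I did not re-check the tile's flatness by depth at the end; in the image it looked flat.

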